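Roll-test pump rollers under a block and reject the one out of round

TASK

Test the three steel pump rollers on the sprung plate: hold the wooden block by its ridge and, pressing with a few newtons only and never hard, roll each of them at least half a turn across the plate under it, working from left to right as the robot sees them. One roller is worn out of round and makes the block rise and fall: put the block back flat on the worktop beside the tester, lay the bad roller in the white tray, and leave the two true ones lying on the plate. Do not disturb the things standing about.

Things in the scene. Friction and masses are not known exactly. Their poses are not given: they have to be found in the camera images.
- plate_top (a point): centre of the top face of the tester's dark steel plate (160 mm along x, 250 mm along y, 40 mm above the worktop). x points away from the robot across the plate (the rolling direction), y left, z up. Three rollers start near the near edge, about 80 mm apart along y, their length along y within about 5 degrees
- plate: the same plate with its springs: it sinks straight down by about 1 mm per 3.5 N, up to 8 mm, and springs back; origin as plate_top. A ledge 7 mm high and 6 mm wide runs along its near and its far edge. More than 15 N between block and roller is too hard
- roller_a_mid (a point): bare steel pump roller on the plate: a cylinder about 16 mm thick, 60 mm long, with a thin 5 mm journal stub at each end, about 90 g. This point is its centre, 8 mm above the plate at rest. Its y axis runs along it; x and z turn as it rolls. One of the three rollers is worn oval (16.0 mm by 18.4 mm); all lie equally high at rest
- roller_b_mid (a point): bare steel pump roller on the plate: a cylinder about 16 mm thick, 60 mm long, with a thin 5 mm journal stub at each end, about 90 g. This point is its centre, 8 mm above the plate at rest. Its y axis runs along it; x and z turn as it rolls. One of the three rollers is worn oval (16.0 mm by 18.4 mm); all lie equally high at rest
- roller_c_mid (a point): bare steel pump roller on the plate: a cylinder about 16 mm thick, 60 mm long, with a thin 5 mm journal stub at each end, about 90 g. This point is its centre, 8 mm above the plate at rest. Its y axis runs along it; x and z turn as it rolls. One of the three rollers is worn oval (16.0 mm by 18.4 mm); all lie equally high at rest
- roller_a_core (a point): bookkeeping point at this roller's centre; in the worn roller it lies 0.02 mm off the centre, far too little to be measured. Of no use for the work: the worn roller is found by feel
- roller_b_core (a point): bookkeeping point at this roller's centre; in the worn roller it lies 0.02 mm off the centre, far too little to be measured. Of no use for the work: the worn roller is found by feel
- roller_c_core (a point): bookkeeping point at this roller's centre; in the worn roller it lies 0.02 mm off the centre, far too little to be measured. Of no use for the work: the worn roller is found by feel
- block: loose wooden rolling block, 120 g: a flat base 100 mm (its x) by 50 mm (its y) by 14 mm high with a flat underside; origin at the centre of the underside
- block_grip (a point): the place to grip the wooden block: centre of the upright ridge handle on its base, 34 mm above its underside. The ridge is 22 mm thick along the block's x, 50 mm long along its y, and rises from 14 to 50 mm above the underside. Roll with the block's x along the plate's x
- tray: fixed open white plastic tray, 120 mm (x) by 110 mm (y), walls 22 mm high and 3 mm thick, floor 3 mm; origin at the centre of its underside
- sample_vial_1: glass sample vial with screw cap, 27 mm wide, 60 mm high; a bystander, origin at its underside centre
- sample_vial_3: glass sample vial with screw cap, 27 mm wide, 60 mm high; a bystander, origin at its underside centre
- petri_2: petri dish, 60 mm wide, 15 mm high; a bystander, origin at its underside centre
- beaker_2: small glass beaker, 54 mm wide, 67 mm high; a bystander, origin at its underside centre
- timer: white digital timer lying flat, 66 x 63 x 18 mm; a bystander, origin at its underside centre
- marker: marker pen lying, 135 mm long, 17 mm thick; a bystander, origin at its underside centre
There are look-alikes about, which are no part of the job. Leave any pink or purple look-alike of the part that bears roller_c_mid alone.

How it is judged:
By the outcome, as a careful person would: the job done as asked, in the order asked, and still so for the second after the job is handed in, with the robot touching nothing.
It also fails if it takes over 72 s, if anything falls off the work surface, if the arm or the gripper's body presses on something with over 40 N, if the wrist force passes 120 N, or if a joint passes its speed limit or range.

ROBOT

A 7-joint arm with a two-finger parallel gripper is mounted at the origin on a cart in front of the work surface, level with it; the furniture and walls round the work are solid. World frame = base frame: x ahead of the robot, y to its left, z up, the work surface at z = 0. Lengths are in m, angles in degrees, forces in N, time in s.
With the tool pointing down it reaches from about 0.35 to 0.775 m from the base axis. Payload 3.1 kg.
Tool frame: the origin (TCP) lies on the centre line of the jaws, within the pads' length; the fingertips stand 17 mm ahead of it and the grasp point (between the pads) lies 2 mm behind it (robot.tip_reach is the distance from the TCP to the fingertips, in m); z points along the fingers, y is the direction in which the jaws open and shut (so a half turn about z gives the same grasp; the last joint's range is limited). The gripper opens to 85 mm and grips with 20 to 120 N. Pads are 22 mm wide; open, the fingers measure 114 mm over their backs; the gripper's body (76 mm by 85 mm) begins 54 mm behind the grasp point. The pads swing forward as they close: fully open they stand 13 mm farther back than shut.
Start: joints at [-75.499, 17.813, 0.802, 86.603, -0.252, 75.585, -1.558], TCP at [0.16, 0.526, 0.248] pointing down, gripper open.
Joint ranges: [-154.91, 154.91], [-16.99, 109.72], [-72.82, 74.43], [7.12, 147.25], [-82.49, 262.49], [11.32, 116.49], [-174.64, 174.64]. Speed limits (degrees/s): [159.86, 159.86, 180, 180, 180, 180, 180].

INTERFACE

Orientations are given as [roll, pitch, yaw] about the fixed x, y, z axes, in that order (R = Rz(yaw) Ry(pitch) Rx(roll)).
In Python, from station import robot, fingers, vision, workorder, recognise gives the robot as it stands. Calls block until the motion is done:
- robot.move_to(position, orientation): joint-space move of the TCP to a pose.
- robot.line_to(position, orientation=None, velocity=0.15, f_stop=None): straight line of the TCP; orientation=None keeps the orientation; velocity is the mean speed in m/s. With f_stop (N) it stops when the force on the tool has changed by that much, and returns True; else False.
- robot.move_j(angles): joint-space move.
- fingers.gripper_to(opening, force=None): opening from 0.0 (shut) to 1.0 (fully open); force is the grip in N (None keeps the last); returns when the fingers have stopped.
- robot.pause(seconds).
- robot.inverse_kinematics(position, orientation): joint angles nearest the present ones, or None.
- vision.grab_frame(name): name is "side" or "top" or "wrist"; returns the picture (384x512x3 uint8, red, green, blue); there is no depth.
- vision.calibration(name): a dict with "mtx" (3x3 intrinsics, pixels), "k1" (the pictures are not rectified: a ray, as slopes to the right and down, at radius r is drawn at 1 + k1 r^2 times it, then the intrinsics apply), "extrinsics" (4x4, takes a point from world to camera coordinates); the wrist camera has in their place "T_tool_cam" (4x4, takes a point from camera to tool coordinates, whose origin is the TCP and whose axes are the flange's). Camera axes: x right, y up, looking along -z (the intrinsics and any distortion apply to the point x, -y, -z); pixel columns grow to the right and rows downward; lengths in m; the calibration is good to about 2 mm. A picture is of the moment at which its call begins: read the wrist's pose just before it. calibration takes no time and is no camera call.
A pose or a line that the arm cannot do raises robot.PlanningError and nothing moves.
- workorder.close_job(): hands the job in, once; it reports no verdict.
Trained networks look in the newest picture that a camera, given by its name, has taken for a name from the list of things; names that differ only in an ending like _2 or _b are one class to them, and where a whole thing is asked for, a point or a joint stands for the part that bears it (a point fixed in the world has none). Each returns a list of dicts, best first, with "p" (0 to 1); they miss things now and then, are a little off and sometimes report something else, mostly with a low value. They report only what shows in the picture. A call takes as long as a camera call. They do not tell look-alikes from the thing itself.
- recognise(label, camera): "rect" ([centre column, centre row, width, height] in pixels, round what is visible of it).
Readings, each from a call of its own:
- robot.current_time_s(): time.
- robot.current_joint_positions(): joint angles.
- robot.current_dq(): joint speeds.
- robot.current_joint_torque(): joint torques, N m.
- robot.current_tool_pos(): TCP position.
- robot.current_eef_rot(): TCP orientation.
- robot.current_contact_force(): force on the tool from outside, world axes, zero at the start.
- robot.current_torque(): the same for the moment, N m.
- robot.current_finger_gap(): opening from 0.0 (shut) to 1.0 (fully open).
Only numpy, scipy, OpenCV 4.12 (cv2) and the standard library are available. Lean on these libraries where they do the work, as an engineer would, in place of code of your own. Each camera call takes 0.05 s, during which the arm holds its last target.

## Working session

There is one attempt and no reset: what is moved stays moved. The work goes in short steps, each a Python script; the robot and the scene stay as the last script left them, time stands still between calls to the robot, and variables do not carry over. Pictures are saved under pics/ and viewed, and the job is handed in when it is done.

```bash
ls; mkdir -p pics
python3 - <<'E'
from station import robot, fingers, vision, workorder, recognise
import cv2
for n in ["side","top","wrist"]:
    im=vision.grab_frame(n); cv2.imwrite(f"pics/a_{n}.png",im[:,:,::-1])
    print(n,vision.calibration(n))
print(robot.current_time_s(),robot.current_tool_pos(),robot.current_eef_rot())
E
```

```text
pics
side {'mtx': array([[359.88468571,   0.        , 260.89478346],
       [  0.        , 359.88468571, 191.45804834],
       [  0.        ,   0.        ,   1.        ]]), 'k1': -0.014173609683243063, 'extrinsics': array([[-0.99952269, -0.02153504,  0.02215015,  0.54181021],
       [ 0.03078252, -0.63362658,  0.77302639, -0.08324444],
       [-0.00261224,  0.77333926,  0.63398704, -1.10564536],
       [ 0.        ,  0.        ,  0.        ,  1.        ]])}
top {'mtx': array([[471.77915497,   0.        , 250.67847278],
       [  0.        , 471.77915497, 195.09610338],
       [  0.        ,   0.        ,   1.        ]]), 'k1': 0.0016470384698192013, 'extrinsics': array([[ 3.72009814e-04, -9.99990458e-01, -4.35263560e-03,
        -1.23855328e-02],
       [ 9.98034522e-01,  9.85153480e-05,  6.26664517e-02,
        -5.72841772e-01],
       [-6.26654249e-02, -4.36739312e-03,  9.98025035e-01,
        -1.20864286e+00],
       [ 0.00000000e+00,  0.00000000e+00,  0.00000000e+00,
         1.00000000e+00]])}
wrist {'mtx': array([[266.43366843,   0.        , 254.99598505],
       [  0.        , 266.43366843, 189.49196721],
       [  0.        ,   0.        ,   1.        ]]), 'k1': -0.024378586330952006, 'T_tool_cam': array([[ 4.41247024e-04,  9.62005969e-01,  2.73028059e-01,
         6.90482735e-02],
       [ 9.99999580e-01, -6.43938641e-04,  6.52775321e-04,
         6.83147943e-05],
       [ 8.03787072e-04,  2.73027656e-01, -9.62005849e-01,
        -1.26168078e-01],
       [ 0.00000000e+00,  0.00000000e+00,  0.00000000e+00,
         1.00000000e+00]])}
0.15 [0.15963671 0.52576477 0.24744667] [-1.79892745e+02  5.57291781e-03  1.63113674e+02]
```

View pics/a_top.png

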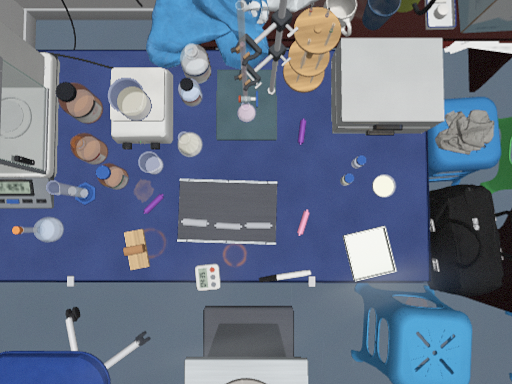

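View pics/a_side.png

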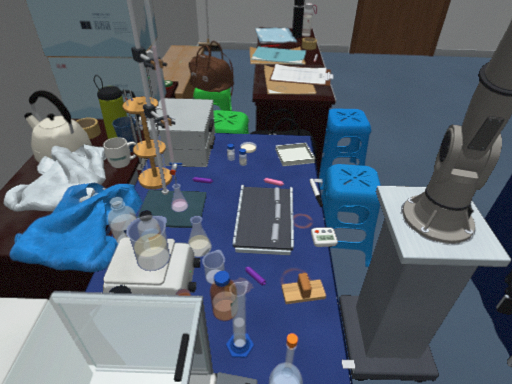

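Run:
```python
from station import robot, fingers, vision, workorder, recognise
for n in ["plate_top","plate","roller_a_mid","block","block_grip","tray","sample_vial_1","petri_2","beaker_2","timer","marker"]:
    print(n,[(round(d['p'],2),[round(float(v),1) for v in d['rect']]) for d in recognise(n,"top")])
```

```text
plate_top [(0.88, [225.2, 211.1, 102.6, 68.1])]
plate [(0.89, [228.0, 212.4, 100.2, 66.8])]
roller_a_mid [(0.6, [257.1, 225.8, 28.1, 10.7])]
block [(0.92, [136.8, 248.9, 28.0, 38.7]), (0.31, [152.5, 162.7, 23.8, 23.8])]
block_grip [(0.88, [134.2, 249.8, 29.1, 43.3])]
tray [(0.64, [370.4, 254.2, 55.5, 57.6])]
sample_vial_1 [(0.57, [357.9, 162.1, 13.7, 12.1]), (0.43, [226.4, 212.8, 104.7, 68.7])]
petri_2 [(0.86, [382.2, 186.8, 23.4, 20.7]), (0.59, [226.8, 212.8, 101.7, 65.7])]
beaker_2 [(0.57, [149.8, 165.2, 25.5, 18.0])]
timer [(0.58, [207.1, 276.6, 23.6, 25.1]), (0.48, [257.1, 223.8, 25.2, 5.5]), (0.29, [226.3, 214.1, 97.1, 66.0])]
marker [(0.56, [286.0, 275.4, 55.7, 13.8])]
```

```bash
cat > h.py <<'E'
from station import robot, fingers, vision, workorder, recognise
import numpy as np, cv2
from scipy.spatial.transform import Rotation as Ro
def K(n): return vision.calibration(n)
def T_wc(n,pose=None):
    c=K(n)
    if n!="wrist": return np.linalg.inv(c["extrinsics"])
    T=np.eye(4);T[:3,:3]=Ro.from_euler('xyz',pose[1],degrees=True).as_matrix();T[:3,3]=pose[0]
    return T@c["T_tool_cam"]
def pix2world(n,uv,z,pose=None):
    c=K(n);M=c["mtx"];T=T_wc(n,pose)
    uv=np.atleast_2d(np.asarray(uv,float))
    out=[]
    for u,v in uv:
        d=np.array([(u-M[0,2])/M[0,0],(v-M[1,2])/M[1,1]]);s=d.copy()
        for _ in range(10): s=d/(1+c["k1"]*(s@s))
        r=T[:3,:3]@np.array([s[0],-s[1],-1.]);o=T[:3,3]
        out.append(o+r*(z-o[2])/r[2])
    return np.array(out)
def world2pix(n,P,pose=None):
    c=K(n);M=c["mtx"];T=np.linalg.inv(T_wc(n,pose))
    P=np.atleast_2d(np.asarray(P,float));p=P@T[:3,:3].T+T[:3,3]
    s=np.c_[p[:,0]/-p[:,2],-p[:,1]/-p[:,2]]
    s=s*(1+c["k1"]*(s**2).sum(1,keepdims=True))
    return s*[M[0,0],M[1,1]]+[M[0,2],M[1,2]]
def pose(): return (robot.current_tool_pos(),robot.current_eef_rot())
E
python3 - <<'E'
from h import *
im=cv2.imread('pics/a_top.png')
cv2.imwrite('pics/b1.png',cv2.resize(im[165:295,100:300],None,fx=4,fy=4,interpolation=cv2.INTER_CUBIC))
cv2.imwrite('pics/b2.png',cv2.resize(im[130:295,270:420],None,fx=3.6,fy=3.6,interpolation=cv2.INTER_CUBIC))
print(T_wc("side")[:3,3],T_wc("top")[:3,3], world2pix("top",[[0.16,.526,.248],[0,0,0]]))
for n,uv,z in [("plate",(227.5,212),.04),("ra",(195,223),.048),("rb",(228,226),.048),("rc",(257,226),.048),("block",(136,250),.05),("tray",(370,254),.01)]: print(n,pix2world("top",uv,z))
E
```

```text
[0.54122587 0.81396098 0.75331381] [ 0.49598035 -0.0176076   1.24209988] [[-10.94238078 387.92280832]
 [245.84213997 418.78074366]]
plate [[0.52830021 0.04669272 0.04      ]]
ra [[0.50026597 0.12834281 0.048     ]]
rb [[0.49272909 0.04487911 0.048     ]]
rc [[ 0.49275693 -0.02837651  0.048     ]]
block [[0.43240389 0.27606846 0.05      ]]
tray [[ 0.42032095 -0.32170521  0.01      ]]
```

View pics/a_wrist.png

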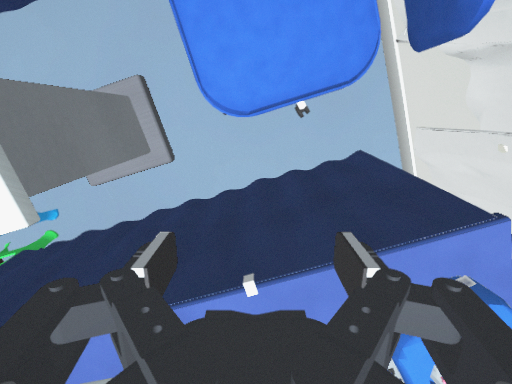

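View pics/b1.png

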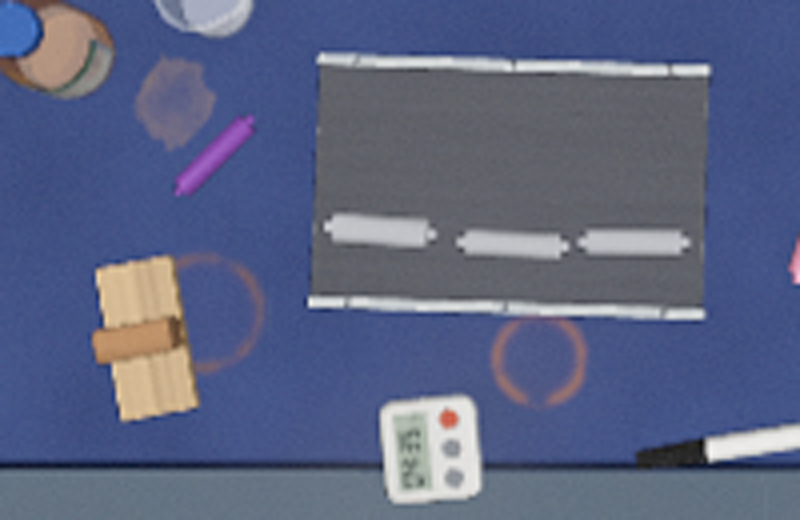

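View pics/b2.png

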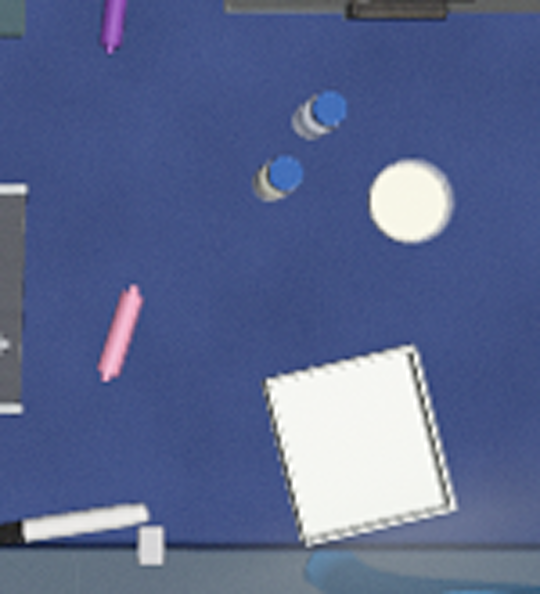

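Top view: three grey rollers on the plate near (195,223), (228,226) and (258,226). The block is at (136,250) and the tray at (370,254). The look-alikes are the pink rod (304,222) and the purple rods (154,204) and (302,131), all off the plate, so I'll leave them alone. Next is a closer look at the block and plate.

Run:
```python
from h import *
fingers.gripper_to(1.0,40)
robot.move_to([0.50,0.06,0.30],[180,0,90])
p=pose(); im=vision.grab_frame("wrist"); cv2.imwrite("pics/c_plate.png",im[:,:,::-1]); print(p)
print([(round(d['p'],2),d['rect']) for n in ["roller_a_mid"] for d in recognise(n,"wrist")])
robot.move_to([0.43,0.276,0.22],[180,0,100])
p2=pose(); im=vision.grab_frame("wrist"); cv2.imwrite("pics/c_block.png",im[:,:,::-1]); print(p2)
import pickle; pickle.dump((p,p2),open('p.pkl','wb'))
print(robot.current_time_s(), robot.current_joint_positions(), robot.current_contact_force())
```

```text
(array([0.49982434, 0.0619326 , 0.29965316]), array([-1.79959464e+02, -3.07131239e-02,  9.01957373e+01]))
[(0.78, [253.8, 224.1, 11.7, 43.9])]
(array([0.43163738, 0.27403252, 0.22075068]), array([1.79886208e+02, 6.19634137e-02, 9.98104751e+01]))
4.1 [-62.29736318  15.75777092  34.93395288  96.28601865  -9.39091463
  70.81334906 -15.56141351] [-0.03680491 -0.8570668  -0.06689407]
```

View pics/c_plate.png

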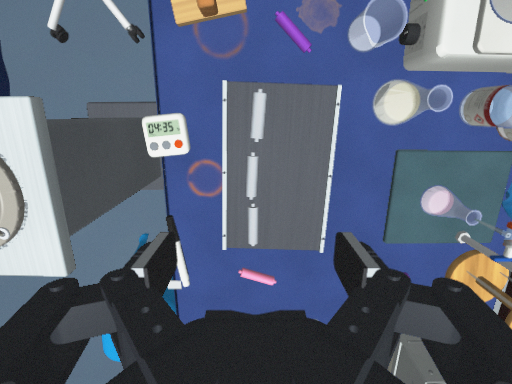

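View pics/c_block.png

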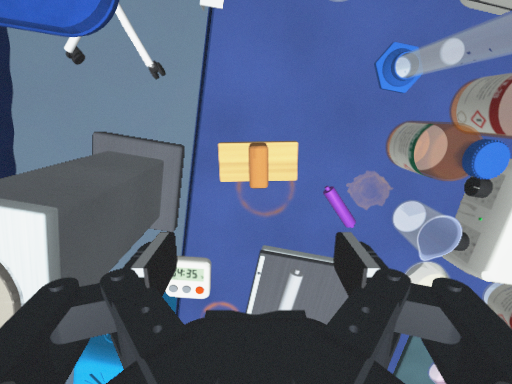

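Run:
```python
from h import *
import pickle; p,p2=pickle.load(open('p.pkl','rb'))
im=cv2.imread('pics/c_plate.png'); g=im.min(2)
m=np.zeros_like(g); m[84:247,231:322]=(g[84:247,231:322]>140)*255
n,l,s,c=cv2.connectedComponentsWithStats(m)
for i in range(1,n):
    if s[i,4]<40: continue
    pts=np.argwhere(l==i)[:,::-1]
    w=pix2world("wrist",pts,.052,p)
    (cc,sz,an)=cv2.minAreaRect((w[:,:2]*1000).astype(np.float32))
    q=w[:,:2]-w[:,:2].mean(0); e=np.linalg.svd(q,full_matrices=0)[2][0]
    print(s[i],"ctr",cc,sz,"mean",w.mean(0),"yaw",np.degrees(np.arctan2(-e[0]*np.sign(e[1]),abs(e[1]))))
print("plate corners",pix2world("wrist",[(224.5,81),(341,86),(324,252),(222,249)],.046,p).round(4).tolist())
ims=cv2.imread('pics/c_block.png')
hsv=cv2.cvtColor(ims,cv2.COLOR_BGR2HSV)
m=((hsv[...,0]>8)&(hsv[...,0]<30)&(hsv[...,1]>70)&(hsv[...,2]>120)).astype(np.uint8)*255
k=np.zeros_like(m);k[130:200,205:310]=255;m&=k
pts=np.argwhere(m)[:,::-1]; print(len(pts))
m2=((hsv[...,0]<16)&(hsv[...,1]>140)&(hsv[...,2]>100)).astype(np.uint8)*255&k
o=np.hstack([ims[130:200,205:310],cv2.merge([m]*3)[130:200,205:310]]);cv2.imwrite('pics/d1.png',cv2.resize(o,None,fx=3.8,fy=3.8))
w=pix2world("wrist",pts,.014,p2); r=cv2.minAreaRect((w[:,:2]*1000).astype(np.float32)); print(r)
```

```text
[251  89  15  53 585] ctr (503.5577087402344, 128.93695068359375) (68.51143646240234, 16.318540573120117) mean [0.503582   0.12957976 0.052     ] yaw -4.0359905520980135
[246 152  12  48 424] ctr (494.9911193847656, 44.93569564819336) (69.4053955078125, 13.938796043395996) mean [0.49502469 0.04535701 0.052     ] yaw -2.8163455826634425
[248 208  10  38 345] ctr (496.25445556640625, -34.20159149169922) (13.9066162109375, 60.92807388305664) mean [ 0.49650317 -0.032405    0.052     ] yaw -0.3816322784676551
plate corners [[0.4586, 0.1735, 0.046], [0.6148, 0.1681, 0.046], [0.6102, -0.0798, 0.046], [0.448, -0.0751, 0.046]]
3163
((434.5531921386719, 281.3388977050781), (99.0571060180664, 58.55455780029297), 10.901195526123047)
```

View pics/d1.png

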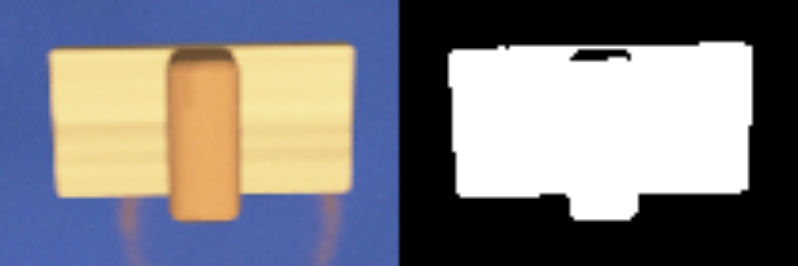

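Run:
```python
from h import *
import pickle; p,p2=pickle.load(open('p.pkl','rb'))
f=lambda L:np.array(L)/3.8+[205,130]-0.37
w=pix2world("wrist",f([(52,51),(353,47),(349,190),(58,196)]),.014,p2); print(w.round(4).tolist(),w.mean(0))
d=w[1]+w[2]-w[0]-w[3]; print(np.degrees(np.arctan2(d[1],d[0])),np.linalg.norm(d)/2, np.linalg.norm(w[0]-w[3]),np.linalg.norm(w[1]-w[2]))
r=pix2world("wrist",f([(167,64),(239,62),(241,219),(171,219)]),.050,p2); print(r.round(4).tolist(),r.mean(0))
d=r[0]-r[3]+r[1]-r[2];print(np.degrees(np.arctan2(-d[0],d[1])),np.linalg.norm(d)/2)
imt=cv2.imread('pics/a_top.png')
ft=lambda L:np.array(L)/4+[100,165]-.37
w=pix2world("top",ft([(97,268),(174,257),(199,407),(123,420)]),.014);print("top",w.mean(0))
w=pix2world("top",ft([(320,60),(710,70),(704,314),(309,302)]),.046);print("plate top",w.round(4).tolist(),w.mean(0))
w=pix2world("top",ft([(325,225),(436,235)]),.048);print("ra",w.mean(0))
w=pix2world("top",ft([(458,241),(569,246)]),.048);print("rb",w.mean(0))
w=pix2world("top",ft([(578,241),(690,242)]),.048);print("rc",w.mean(0))
w=pix2world("top",np.array([(265,381),(413,347),(457,508),(307,545)])/3.6+[270,130],.022);print("tray",w.round(3).tolist(),w.mean(0))
```

```text
[[0.3816, 0.3, 0.014], [0.478, 0.318, 0.014], [0.4869, 0.2708, 0.014], [0.3901, 0.252, 0.014]] [0.43413507 0.28518282 0.014     ]
10.807433368684444 0.09835722395537141 0.04873313859402923 0.04796989049251661
[[0.4193, 0.3065, 0.05], [0.4398, 0.3107, 0.05], [0.4491, 0.2641, 0.05], [0.4282, 0.2604, 0.05]] [0.43409772 0.28542173 0.05      ]
11.124968750400422 0.04720914273422651
top [0.43285227 0.28319455 0.014     ]
plate top [[0.6105, 0.1686, 0.046], [0.6041, -0.0797, 0.046], [0.4496, -0.0754, 0.046], [0.4571, 0.1741, 0.046]] [0.53034078 0.04690686 0.046     ]
ra [0.50246244 0.12898936 0.048     ]
rb [0.49397738 0.04487787 0.048     ]
rc [ 0.49526598 -0.0312265   0.048     ]
tray [[0.468, -0.252, 0.022], [0.492, -0.358, 0.022], [0.378, -0.387, 0.022], [0.351, -0.28, 0.022]] [ 0.42205655 -0.31908882  0.022     ]
```

Run:
```python
from h import *
o=[180,0,101]
robot.line_to([0.4337,0.2845,0.10],o,velocity=0.2)
robot.line_to([0.4337,0.2845,0.035],o,velocity=0.08,f_stop=6)
print(pose())
fingers.gripper_to(0.0,60)
print("gap",robot.current_finger_gap(),pose()[0],robot.current_contact_force())
robot.line_to([0.4337,0.2845,0.14],o,velocity=0.15)
print(robot.current_contact_force(),robot.current_finger_gap(),robot.current_time_s())
vision_im=vision.grab_frame("wrist"); cv2.imwrite("pics/e_grip.png",vision_im[:,:,::-1])
```

```text
(array([0.43421896, 0.28470049, 0.03542204]), array([ 1.79940517e+02, -2.13512878e-02,  1.00993585e+02]))
gap 0.2569391764490295 [0.4340865  0.28468612 0.03531245] [0.24986137 0.36729953 1.49790899]
[-1.08380967 -1.00361962 -1.93439838] 0.24881558431822254 7.2583
```

View pics/e_grip.png

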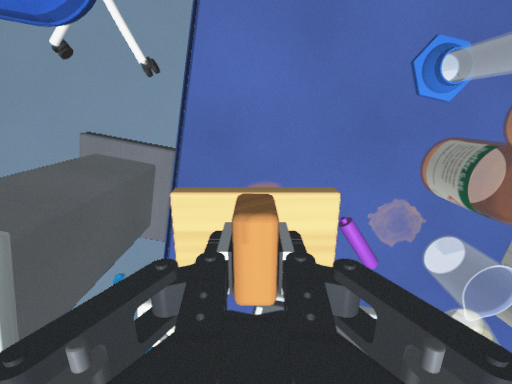

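The block is gripped by its ridge, level and centred between the jaws (ridge at 256,250). Next I'll roll the left roller (a).

```bash
cat > roll.py <<'E'
from h import *
def fz(n=6):
    v=[]
    for _ in range(n): v.append(robot.current_contact_force()[2]); robot.pause(0.01)
    return np.mean(v),np.std(v)
def roll(x,y,yaw,travel=0.080,pyaw=-1.5,step=0.005,vel=0.05):
    u=np.array([np.cos(np.radians(yaw)),np.sin(np.radians(yaw))])
    s=np.array([x,y])-u*travel/4
    o=[180,0,90+pyaw]
    robot.move_to([*s,0.14],o)
    robot.line_to([*s,0.098],o,velocity=0.12)
    robot.pause(0.15)
    b,sd=fz(10); print("base",b,sd,robot.current_time_s())
    hit=robot.line_to([*s,0.0860],o,velocity=0.012,f_stop=3)
    z=robot.current_tool_pos()[2]; f=fz()[0]-b; print("touch",hit,z,f)
    if f<1: print("no contact"); return
    z+=-(3.5-f)/3500.; log=[]
    n=int(round(travel/step)); peak=0
    for i in range(n+1):
        q=s+u*step*i
        robot.line_to([*q,z],velocity=vel if i else .01)
        f=fz(4)[0]-b; za=robot.current_tool_pos()[2]
        log.append((round(i*step*1000),round(za*1000,2),round(f,2),round(za*1000+f/3.5,2)))
        if f>5.5 or f<2.2: z+=np.clip((f-3.5)/3500.,-.001,.001)
    for r in log: print(*r)
    robot.line_to([*q,z+0.01],velocity=0.03)
    robot.line_to([*q,0.125],velocity=0.15)
    print("t",robot.current_time_s(),robot.current_finger_gap())
E
python3 - <<'E'
from roll import *
roll(0.503,0.129,-4)
cv2.imwrite("pics/f_top.png",cv2.resize(vision.grab_frame("top")[165:295,100:300,::-1],None,fx=4,fy=4))
E
```

```text
base -1.19913381163934 0.4179483675889247 8.7333
touch True 0.09007885820580727 4.318240589853107
0 90.35 3.67 91.4
5 90.56 5.27 92.06
10 90.8 6.14 92.55
15 91.4 6.19 93.17
20 91.88 5.56 93.47
25 92.36 4.38 93.61
30 92.42 4.52 93.71
35 92.37 4.11 93.55
40 92.28 3.16 93.18
45 92.12 2.22 92.76
50 91.89 -0.0 91.89
55 91.53 1.44 91.94
60 91.38 4.19 92.58
65 91.33 5.99 93.04
70 91.74 5.88 93.42
75 92.16 5.29 93.67
80 92.23 5.41 93.78
t 15.0833 0.24617128279155864
```

View pics/f_top.png

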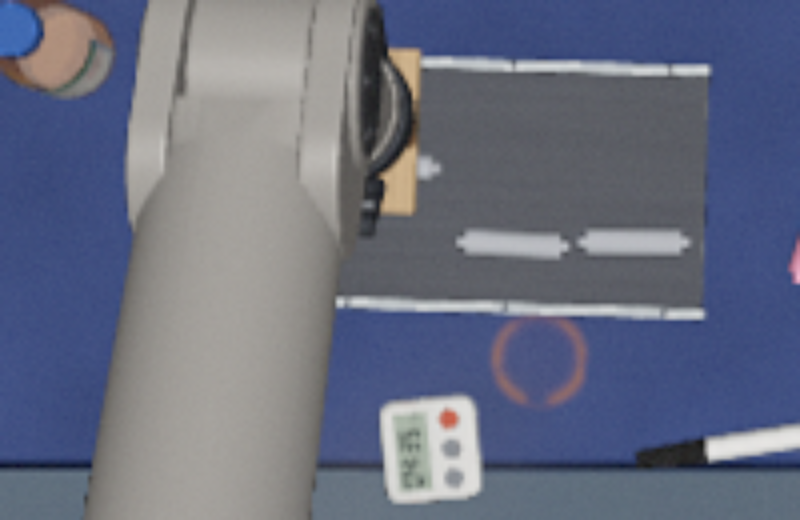

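Roller a rose about 2.3 mm over the first 30 mm of block travel, fell back by about 52 mm, and then rose again, so it looks oval. It moved about 40 mm. I'll test b and c next.

Run:
```python
from roll import *
roll(0.4943,0.045,-2.8)
cv2.imwrite("pics/g_top.png",cv2.resize(vision.grab_frame("top")[165:295,100:300,::-1],None,fx=4,fy=4))
```

```text
base -1.1888783317416654 0.4928732876289563 16.4167
touch True 0.08998487416938973 4.299839624074635
0 90.27 3.74 91.34
5 90.25 3.28 91.19
10 90.24 3.39 91.21
15 90.24 3.69 91.3
20 90.23 3.99 91.36
25 90.22 3.27 91.16
30 90.23 3.81 91.32
35 90.23 3.9 91.34
40 90.22 3.98 91.36
45 90.23 3.76 91.31
50 90.23 3.79 91.31
55 90.23 3.71 91.29
60 90.22 3.82 91.31
65 90.23 3.6 91.26
70 90.23 3.89 91.34
75 90.23 3.77 91.31
80 90.22 3.67 91.27
t 22.7833 0.24793455755547275
```

View pics/g_top.png

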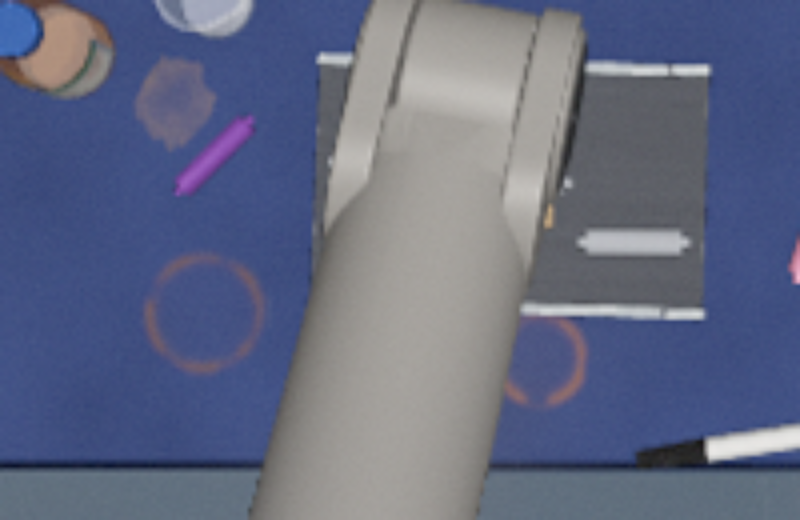

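Run:
```python
from roll import *
roll(0.4957,-0.0315,-0.8)
robot.line_to([0.52,-0.0315,0.16],velocity=0.2)
o=[180,0,101]
robot.move_to([0.4337,0.2845,0.12],o)
cv2.imwrite("pics/h_top.png",cv2.resize(vision.grab_frame("top")[165:295,100:300,::-1],None,fx=4,fy=4))
print(robot.current_time_s())
```

```text
base -1.0435947010667732 0.5141999249120116 24.075
touch True 0.08998298935230388 4.143675539114922
0 90.25 3.86 91.35
5 90.17 3.62 91.21
10 90.18 3.58 91.2
15 90.16 3.64 91.2
20 90.17 4.02 91.32
25 90.15 3.9 91.26
30 90.17 3.81 91.26
35 90.18 3.66 91.23
40 90.17 3.84 91.27
45 90.18 3.67 91.23
50 90.17 4.24 91.38
55 90.16 3.82 91.26
60 90.17 3.61 91.21
65 90.19 3.47 91.18
70 90.18 3.71 91.24
75 90.17 3.55 91.18
80 90.17 3.42 91.15
t 30.4417 0.2503405366858129
32.1417
```

View pics/h_top.png

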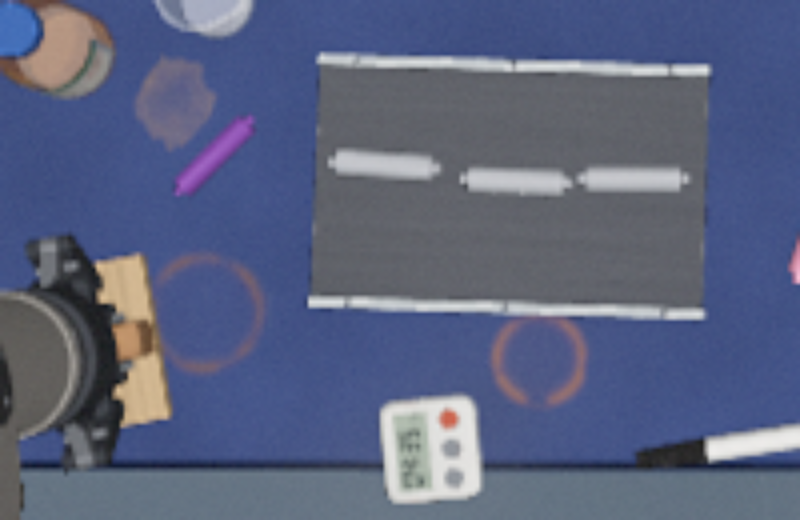

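All three rollers have moved about 40 mm: left (385,164), middle (516,181) and right (635,179) in the crop. b and c stayed flat to about ±0.1 mm, so a is the worn one. Next I'll set the block down.

Run:
```python
from roll import *
o=[180,0,101]; xy=[0.432,0.258]
robot.line_to([*xy,0.06],o,velocity=0.15)
b=fz()[0]
h=robot.line_to([*xy,0.0335],velocity=0.03,f_stop=2.5); print(h,robot.current_tool_pos(),fz()[0]-b)
fingers.gripper_to(0.6)
robot.line_to([*xy,0.13],velocity=0.15)
w=pix2world("top",np.array([(329,160),(441,170)])/4+[100,165]-.37,.048); print(w,w.mean(0))
d=w[0]-w[1]; print(np.degrees(np.arctan2(-d[0],d[1])))
c=w.mean(0)
robot.move_to([c[0],c[1],0.20],[180,0,86])
p=pose(); im=vision.grab_frame("wrist"); cv2.imwrite("pics/i_wrist.png",im[:,:,::-1]); print(p)
import pickle; pickle.dump(p,open('p3.pkl','wb')); print(robot.current_time_s(),robot.current_finger_gap())
cv2.imwrite("pics/i_top.png",cv2.resize(vision.grab_frame("top")[165:295,100:300,::-1],None,fx=4,fy=4))
```

```text
True [0.43161368 0.25783826 0.03530152] 5.4622051660081095
[[0.54672998 0.16197133 0.048     ]
 [0.54040596 0.09094712 0.048     ]] [0.54356797 0.12645923 0.048     ]
-5.088217690553108
(array([0.54197059, 0.12853609, 0.19841168]), array([-1.79774912e+02, -6.36653013e-02,  8.61365241e+01]))
35.5917 0.5982948713676177
```

View pics/i_wrist.png

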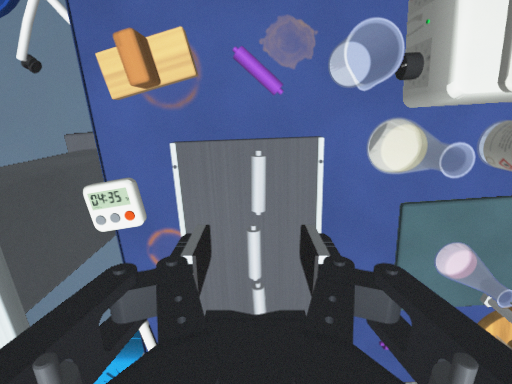

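View pics/i_top.png

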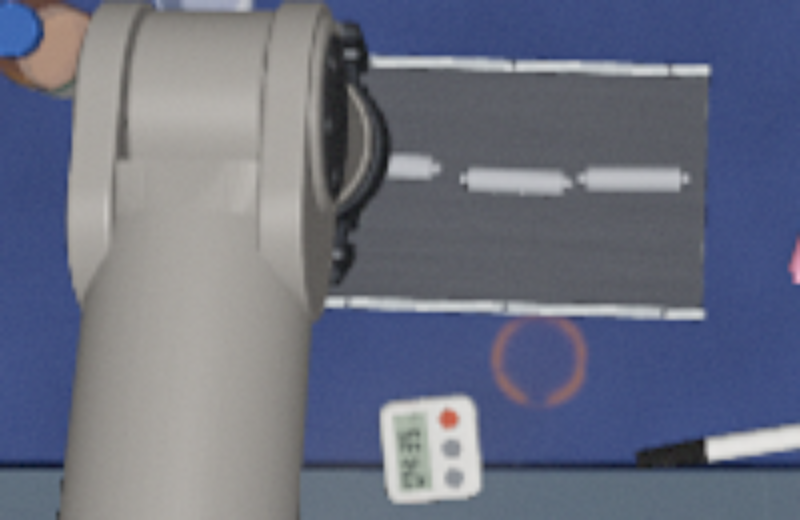

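Run:
```python
from roll import *
import pickle; p=pickle.load(open('p3.pkl','rb'))
w=pix2world("wrist",[(258.5,151),(259,214)],.050,p); c=w.mean(0); d=w[0]-w[1]
yaw=np.degrees(np.arctan2(-d[0],d[1])); print(w,c,yaw,np.linalg.norm(d))
c=(c+[0.5436,0.1265,.048])/2; o=[180,0,90-4.3]
robot.line_to([c[0],c[1],0.09],o,velocity=0.18)
h=robot.line_to([c[0],c[1],0.059],o,velocity=0.05,f_stop=5); print(h,pose()[0])
fingers.gripper_to(0.0,40)
print(robot.current_finger_gap())
robot.line_to([c[0],c[1],0.16],velocity=0.15)
print(robot.current_finger_gap(),robot.current_time_s())
cv2.imwrite("pics/j_wrist.png",vision.grab_frame("wrist")[:,:,::-1])
```

```text
[[0.54732512 0.16071333 0.05      ]
 [0.54348689 0.09159211 0.05      ]] [0.545406   0.12615272 0.05      ] -3.178309768921933 0.06922770315823261
False [0.54467146 0.12621278 0.05899951]
0.1708751206888869
0.1729912747479949 38.4
```

View pics/j_wrist.png

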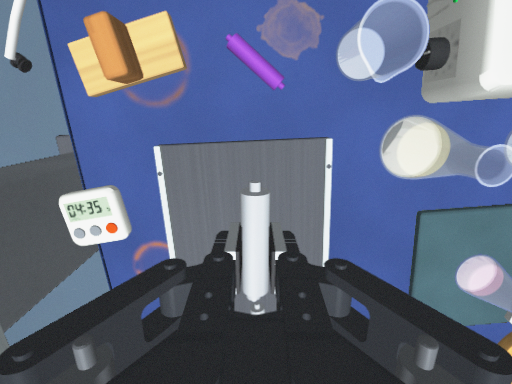

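The worn roller is held centrally at (256,240) and the block lies flat on the worktop. Now over to the tray.

Run:
```python
from roll import *
o=[180,0,103]; t=[0.422,-0.319]
robot.move_to([*t,0.16],o)
print(pose(),robot.current_finger_gap())
robot.line_to([*t,0.05],o,velocity=0.15)
h=robot.line_to([*t,0.0215],o,velocity=0.03,f_stop=2.5); print(h,pose()[0])
fingers.gripper_to(0.4)
robot.line_to([*t,0.05],velocity=0.06)
robot.line_to([*t,0.25],velocity=0.25)
robot.move_to([0.36,0.08,0.30],[180,0,90]); robot.pause(.3)
p=pose(); print(robot.current_time_s())
im=vision.grab_frame("top"); cv2.imwrite("pics/k_top.png",cv2.resize(im[125:300,90:430,::-1],None,fx=2.35,fy=2.35))
cv2.imwrite("pics/k_side.png",cv2.resize(vision.grab_frame("side")[100:340,180:380,::-1],None,fx=2.5,fy=2.5))
```

```text
(array([ 0.42304672, -0.31771202,  0.15966737]), array([ 1.79983316e+02, -5.53879082e-02,  1.03132423e+02])) 0.1699746959817603
True [ 0.42167411 -0.31871129  0.022416  ]
45.5917
```

View pics/k_top.png

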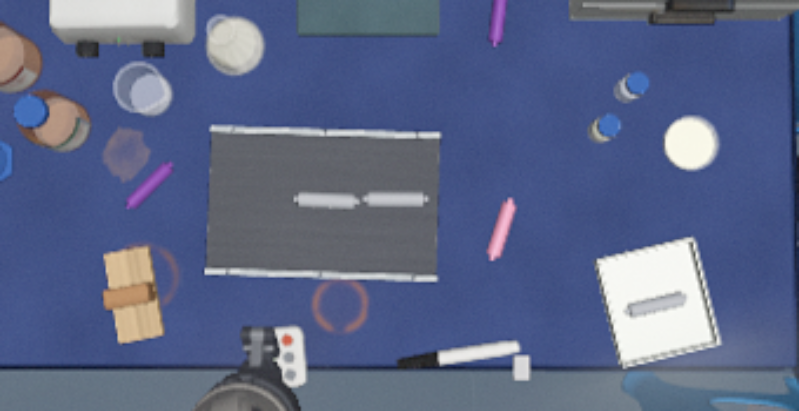

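View pics/k_side.png

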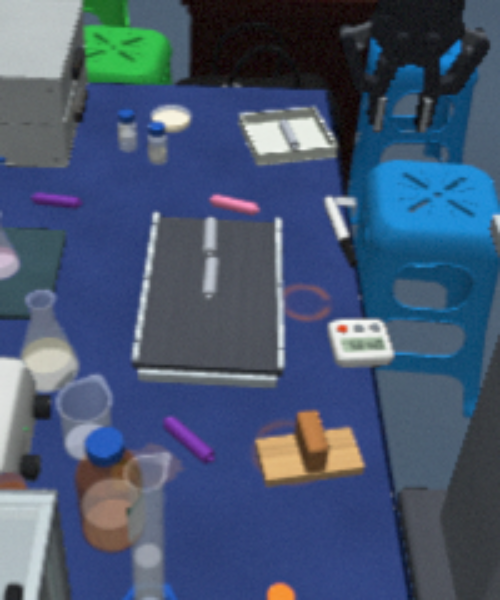

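The final pictures show the worn roller lying in the tray (655,303) and the two true ones on the plate (327,200 and 396,199). The block is flat beside the tester, the bystanders are unmoved, and the robot touches nothing. I'm handing in.

```bash
python3 -c "
from station import *
from station import workorder,robot
print(workorder.close_job(), robot.current_time_s())"
```

```text
the job is handed in; nothing more can be done
the job is handed in; nothing more can be done
```

The job is handed in. The left roller (a) is the worn one and lies in the white tray; rollers b and c are still on the plate. The clock read 45.6 s just before hand-in, against the 72 s limit.

| Roller (tested left to right) | Block rise | Press force read | Result |
|---|---|---|---|
| a (left) | rose and fell about 2.3 mm | 0 to 6.2 N | worn |
| b (middle) | steady to about 0.1 mm | about 3.3–4.3 N | true |
| c (right) | steady to about 0.1 mm | about 3.4–4.2 N | true |

- **Rolling:** I held the block by its ridge and moved it 80 mm over each roller. Each roller moved about 40 mm, more than half a turn. Forces were read between the 5 mm steps and stayed well under the 15 N limit.
- **One lapse on roller a:** the press force dropped to about 0 N for a moment on its falling side, at 50 mm of block travel. The rise and fall was already clear by then, and the roller's overall movement confirms more than half a turn.
- **Block:** it is flat on the worktop left of the tester, about 26 mm closer to it than where it started.
- **Final pictures:** the bystanders and the pink and purple look-alikes appear where they were, and the gripper was empty and clear of everything.

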